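# Third hand: press the loose bracket against the free sprung plate

## Task

One of the jig's two sprung plates already has its bracket screwed on; bring the loose bracket to the other, free plate, standing on the table with its flat back square and centred on the plate, and press it on steadily with about 10 N, so that the plate sinks roughly 12 mm of its 22 mm travel, without ramming it. Finish while still pressing: keep hold of the bracket and keep the push, so that a colleague can drive the screws in from behind. Leave the other things on the table where they are.

Things in the scene. Friction and masses are not known exactly. Their poses are not given: they have to be found in the camera images.
- jig: Aluminium jig fixed to the table: upright fence 230 mm long, 62 mm high, with two sprung steel plates side by side on the robot's side. Origin on the table, midway between the plates, under their front faces at rest. x points into the fence (the way to press, roughly away from the robot), y left along the fence, z up. Plate centres at y = +55 and -55 mm. Place and yaw (up to 12 degrees) vary.
- plate_left (a joint): How far the left sprung plate (y = +55 mm in the jig's frame; 70 mm wide, from 5 to 59 mm above the table, 8 mm thick, front face at jig x = 0 at rest) is pushed in, m: 0 at rest, 0.022 at its stop. Moves along the jig's +x. Spring 0.8 N per mm, no preload: 10 N at 0.0125.
- plate_right (a joint): The same for the right sprung plate (y = -55 mm in the jig's frame), m, 0 to 0.022, same spring.
- fitted_back (a point): Middle of the back face of the bracket already screwed on (fixed, shape as the loose one, with two bright screw nuts on its flange), 30 mm above the table. It is at y = +55 or -55 mm in the jig's frame: that plate is taken, the other is free. It stands out 48 mm from its plate towards the robot.
- bracket: Loose dark steel bracket, a rest for a hand tool, 0.13 to 0.25 kg, standing upright on the table before the jig, back turned to the jig within about 50 degrees. Origin: middle of the lower edge of its flat back face; x points out of the back, y left, z up. Back flange x = -8 to 0 mm, 56 wide, 60 high; cradle x = -48 to -8 mm, 44 wide (grasp across this), 32 high.
- bracket_back (a point): Middle of the loose bracket's flat back face, 30 mm above its underside; axes as bracket. The cradle in front of the flange is a U of two 9 mm walls with a 26 mm groove along x, groove floor 20 mm above the underside. A fixed dark cable lies on the table in front and to the left of the bracket, clear of it by at least the width of a finger.
- tape_roll: Bystander: roll of tape, 64 mm across, 19 mm high, lying flat at the right; origin under its centre.
- nub_1: Bystander: small grey rubber grommet, 23 mm across, 15 mm high, at the left of the jig; origin under its centre.
- marker: Bystander: a marker pen 136 mm long lying at the right front; origin under its middle.
Not all that is in view belongs to the job. What is shaped like the bracket but orange or purple is not meant.

How it is judged:
By the outcome, as a careful person would: the job done as asked, in the order asked, and still so for the second after the job is handed in, while the arm keeps its last pose, push and grip.
It also fails if it takes over 42 s, if anything falls off the work surface, if the arm or the gripper's body presses on something with over 40 N, if the wrist force passes 120 N, or if a joint passes its speed limit or range.

## Robot

A 6-joint arm with a two-finger parallel gripper is mounted at the origin on a cart in front of the work surface, level with it; the furniture and walls round the work are solid. World frame = base frame: x ahead of the robot, y to its left, z up, the work surface at z = 0. Lengths are in m, angles in rad, forces in N, time in s.
With the tool pointing down it reaches from about 0.375 to 0.975 m from the base axis. Payload 3.8 kg.
Tool frame: the origin (TCP) lies at the very end of the fingers, on their centre line; the grasp point (between the pads) lies 19 mm behind it; z points along the fingers, y is the line along which they close (so a half turn about z gives the same grasp; the last joint's range is limited). The gripper opens to 85 mm and grips with 20 to 120 N. Pads are 22 mm wide; open, the fingers measure 114 mm over their backs; the gripper's body (76 mm by 85 mm) begins 54 mm behind the grasp point. The pads swing forward as they close: fully open they stand 13 mm farther back than shut.
Start: joints at [-1.162, 0.264, 1.604, -0, 1.274, -0.037], TCP at [0.291, -0.609, 0.231] pointing down, gripper open.
Joint ranges: [-2.63, 2.63], [-0.94, 2.18], [0.31, 2.57], [-1.31, 4.45], [0, 2.66], [-2.55, 2.55]. Speed limits (rad/s): [2.57, 2.57, 3.14, 3.14, 3.14, 3.14].

## Interface

Orientations are given as [roll, pitch, yaw] about the fixed x, y, z axes, in that order (R = Rz(yaw) Ry(pitch) Rx(roll)).
In Python, from cell import monitor, cams, r gives the robot as it stands.
- The arm moves only by the tool drive_tool, never from a script. Its argument "moves" is a list of rows, each a list of 2 entries, a list of its own where there are three numbers: the shift along the world's x, y, z each as a share of 4 cm, from -1 to 1, then the turn about the world's z as a share of 4 degrees, from -1 to 1. A call has 1 to 20 rows; each row shifts and turns the commanded pose from where the row before left it; what a row does not reach is not made up. A row lasts 1/10 s, in which the tool goes at most 50 mm and 8.59 degrees, less where a joint would pass 70% of its speed; a pose out of reach is approached as far as the arm can. A call with a number of a shift or a turn outside -1 to 1 is refused whole. A call with a gripper value outside its range is refused whole. "hand" is the opening, from 0 (shut) to 1 (fully open), set as the call begins (left out, the last holds). The fingers move at their own pace and stop on an object; "force" is the grip in N (left out, the last holds). Time passes only in rows, so rows that do not move let the fingers close. It gives the time, the measured TCP pose, the force, the opening and the grip force at its end, in the units of the state.
- monitor.observe(): the state, without advancing time (a new reading comes with each control period).
- cams.capture(name): name is "scene" or "top" or "wrist"; returns the picture (384x512x3 uint8, blue, green, red); there is no depth.
- cams.camera_info(name): a dict with "mtx" (3x3 intrinsics, pixels), "world_from_camera" (4x4, takes a point from camera to world coordinates). Camera axes: x right, y down, z forward; pixel columns grow to the right and rows downward; lengths in m; the calibration is good to about 2 mm. A picture is of the moment at which its call begins: read the wrist's pose just before it. camera_info takes no time and is no camera call; for the wrist camera it gives the pose at the moment of the call.
- r.sign_off(): hands the job in; it is judged then, once.
The state is a dict: "t": time; "qpos": joint angles; "joint_velocities": joint speeds; "tau": joint torques, N m; "tool_pos": TCP position; "eef_rot": TCP orientation; "contact_force": force on the tool from outside, world axes, zero at the start; "wrist_torque": the same for the moment, N m; "opening": finger opening in m; "finger_force": force on a finger pad.
Only numpy, scipy, OpenCV 4.12 (cv2) and the standard library are available. Lean on these libraries where they do the work, as an engineer would, in place of code of your own. Each camera call takes 0.05 s, during which the arm holds its last target. There are 200 camera calls.

## Working session

There is one attempt and no reset: what is moved stays moved. The work goes in short steps, Python scripts to look and compute and a tool call to move; the robot and the scene stay as the last step left them, time stands still between calls to the robot, and variables do not carry over. Pictures are saved under pics/ and viewed, at most 10 in all, crops included, and the job is handed in when it is done.

Besides the shell and the picture viewer there is one more tool, called after "Call:" in YAML: its name, and indented under it one key for each argument. drive_tool: Moves the arm, as the interface text tells. Shift numbers are shares of 4 cm and turn numbers shares of 4 degrees, none past 1 either way. Its arguments: {"type":"object","properties":{"moves":{"type":"array"},"hand":{"type":"number"},"force":{"type":"number"}},"required":["moves"]}

```bash
ls; mkdir -p pics
python3 - <<'E'
from cell import monitor,cams,r
import cv2,numpy as np
s=monitor.observe();print(s['t'],s['tool_pos'],s['eef_rot'],s['opening'],s['contact_force'])
for n in('top','scene'):
    im=cams.capture(n);cv2.imwrite(f'pics/{n}0.png',im);i=cams.camera_info(n);print(n,np.round(i['mtx'],1).tolist(),np.round(i['world_from_camera'],3).tolist())
E
```

```text
pics
0.0 [ 0.29074714 -0.6083431   0.2299473 ] [-3.13931605e+00 -3.26207865e-05  4.45864866e-01] 0.08525006620886495 [ 0.4046143  -0.19919418 -0.52549273]
top [[470.1, 0.0, 261.3], [0.0, 470.1, 190.2], [0.0, 0.0, 1.0]] [[0.017, -0.996, 0.085, 0.47], [-1.0, -0.018, -0.017, -0.009], [0.019, -0.085, -0.996, 1.187], [0.0, 0.0, 0.0, 1.0]]
scene [[475.9, 0.0, 252.7], [0.0, 475.9, 192.5], [0.0, 0.0, 1.0]] [[-0.892, -0.256, 0.373, 0.125], [-0.452, 0.486, -0.748, 0.861], [0.01, -0.836, -0.549, 0.685], [0.0, 0.0, 0.0, 1.0]]
```

View pics/top0.png

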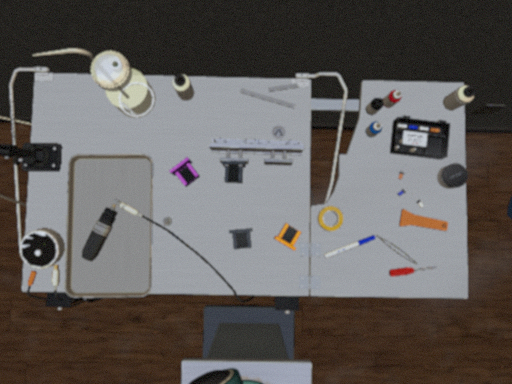

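View pics/scene0.png

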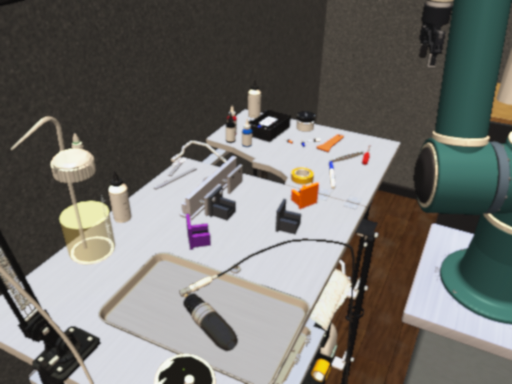

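The top view shows the jig at about (255,145). The fitted bracket is at (233,172), so its left plate is taken and the free plate is on the right at (278,160). The loose bracket is at (241,238), with an orange decoy close by at (288,236).

Run:
```python
import cv2
a=cv2.imread('pics/top0.png')[130:255,200:310]
cv2.imwrite('pics/c1.png',cv2.resize(a,None,fx=4.8,fy=4.8,interpolation=cv2.INTER_CUBIC))
```

```text
(no output)
```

View pics/c1.png

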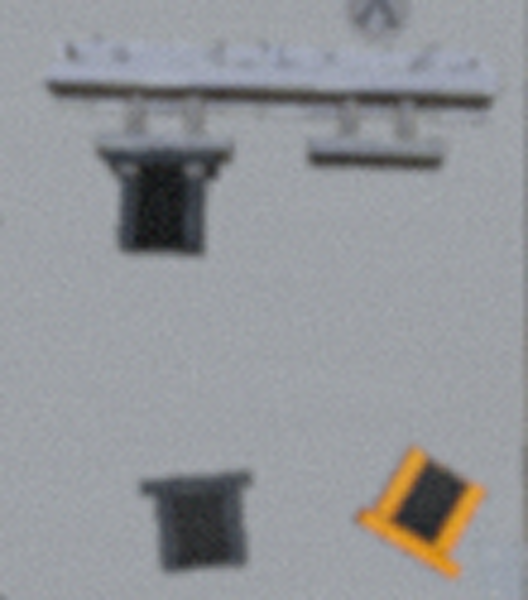

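```bash
cat > h.py <<'E'
import numpy as np
def ray(info,uv,z):
    T=np.array(info['world_from_camera']);K=np.array(info['mtx'])
    d=T[:3,:3]@np.linalg.solve(K,[uv[0],uv[1],1.]);o=T[:3,3]
    return o+d*(z-o[2])/d[2]
def pix(info,p):
    T=np.array(info['world_from_camera']);K=np.array(info['mtx'])
    c=K@(T[:3,:3].T@(np.array(p)-T[:3,3]));return c[:2]/c[2]
E
python3 - <<'E'
from cell import cams
from h import *
i=cams.camera_info('top')
for n,u,v,z in [('br L',141,486,.06),('br R',250,475,.06),('br frontL',166,570,.032),('br frontR',244,564,.032),('fence L',50,85,.062),('fence R',490,97,.062),('plate L',310,151,.059),('plate R',442,155,.059),('lplate L',98,148,.059),('lplate R',232,152,.059),('orange',360,517,.06),('or2',415,447,.032)]:
    print(n,np.round(ray(i,(200+u/4.8-.4,130+v/4.8-.4),z),4))
w=cams.camera_info('wrist');print(np.round(w['world_from_camera'],3).tolist(),np.array(w['mtx']).round(0).tolist())
E
```

```text
br L [0.4683 0.0473 0.06  ]
br R [ 0.4747 -0.0067  0.06  ]
br frontL [0.426  0.0351 0.032 ]
br frontR [ 0.4296 -0.0045  0.032 ]
fence L [0.6687 0.0976 0.062 ]
fence R [ 0.6671 -0.1244  0.062 ]
plate L [ 0.6382 -0.034   0.059 ]
plate R [ 0.6375 -0.1007  0.059 ]
lplate L [0.6376 0.0729 0.059 ]
lplate R [0.6369 0.0054 0.059 ]
orange [ 0.4548 -0.0618  0.06  ]
or2 [ 0.4905 -0.0908  0.032 ]
[[0.432, -0.861, -0.27, 0.359], [-0.902, -0.412, -0.129, -0.576], [-0.001, 0.299, -0.954, 0.372], [0.0, 0.0, 0.0, 1.0]] [[287.0, 0.0, 256.0], [0.0, 287.0, 196.0], [0.0, 0.0, 1.0]]
```

Call:
drive_tool:
  moves:
    - [[0.19, 0.78, 0], -0.23]
    - [[0.19, 0.78, 0], -0.23]
    - [[0.19, 0.78, 0], -0.23]
    - [[0.19, 0.78, 0], -0.23]
    - [[0.19, 0.78, 0], -0.23]
    - [[0.19, 0.78, 0], -0.23]
    - [[0.19, 0.78, 0], -0.23]
    - [[0.19, 0.78, 0], -0.23]
    - [[0.19, 0.78, 0], -0.23]
    - [[0.19, 0.78, 0], -0.23]
    - [[0.19, 0.78, 0], -0.23]
    - [[0.19, 0.78, 0], -0.23]
    - [[0.19, 0.78, 0], -0.23]
    - [[0.19, 0.78, 0], -0.23]
    - [[0.19, 0.78, 0], -0.23]
    - [[0.19, 0.78, 0], -0.23]
    - [[0.19, 0.78, 0], -0.23]
    - [[0.19, 0.78, 0], -0.23]
    - [[0.19, 0.78, 0], -0.23]
    - [[0, 0, 0], 0]
  hand: 0.75
  force: 50

```text
t: 2.1
tool_pos: [0.4356, -0.0133, 0.231]
eef_rot: [-3.14, 0.0, 0.145]
contact_force: [0.4, -1.2, 1.0]
opening: 0.0643
finger_force: 0.0
```

Run:
```python
from cell import monitor,cams
import cv2,pickle
s=monitor.observe();print(s['t'],s['tool_pos'],s['eef_rot'],s['opening'],s['contact_force'])
i=cams.camera_info('wrist');im=cams.capture('wrist');pickle.dump(i,open('w1.pkl','wb'));cv2.imwrite('pics/w1.png',im)
cv2.imwrite('pics/w1b.png',cv2.resize(im,None,fx=1.5,fy=1.5))
```

```text
2.1 [ 0.43559976 -0.0132679   0.2309539 ] [-3.14008949e+00  6.09207880e-05  1.44553453e-01] 0.06427220410177424 [ 0.4481441  -1.20055546  0.95946769]
```

View pics/w1b.png

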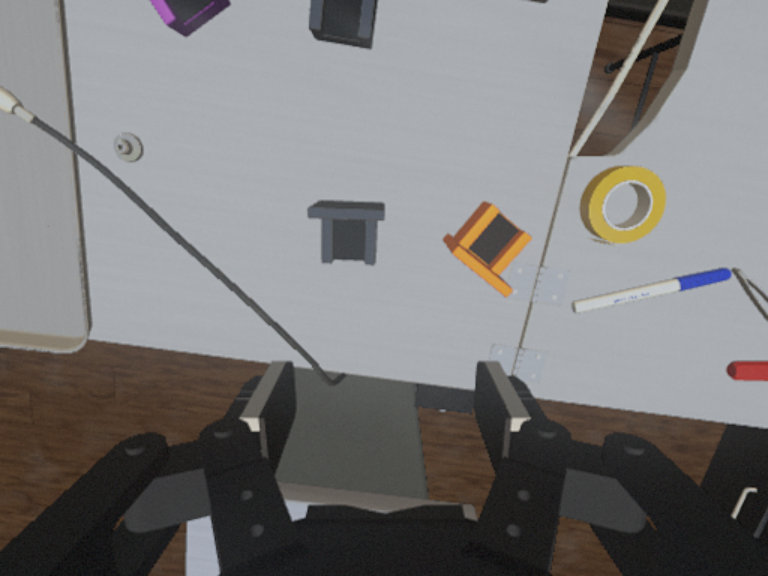

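The wrist view shows the bracket at (345,232), with its back edge along (311,201)–(384,204). The cable is well to the left and the orange decoy is clear at about (485,250).

Run:
```python
import pickle,cv2
from h import *
i=pickle.load(open('w1.pkl','rb'))
for n,u,v,z in [('bL',311,201,.06),('bR',384,204,.06),('fL',322,263,.032),('fR',376,264.5,.032),('cable',250,300,.004),('or',445,238,.06)]:
    print(n,np.round(ray(i,(u/1.5-.2,v/1.5-.2),z),4))
im=cv2.imread('pics/w1.png')[120:185,195:265]
cv2.imwrite('pics/c2.png',cv2.resize(im,None,fx=8,fy=8,interpolation=cv2.INTER_CUBIC))
```

```text
bL [0.475  0.0453 0.06  ]
bR [ 0.4805 -0.0066  0.06  ]
fL [0.4239 0.0361 0.032 ]
fR [ 0.429  -0.0075  0.032 ]
cable [0.3733 0.1001 0.004 ]
or [ 0.4627 -0.0543  0.06  ]
```

View pics/c2.png

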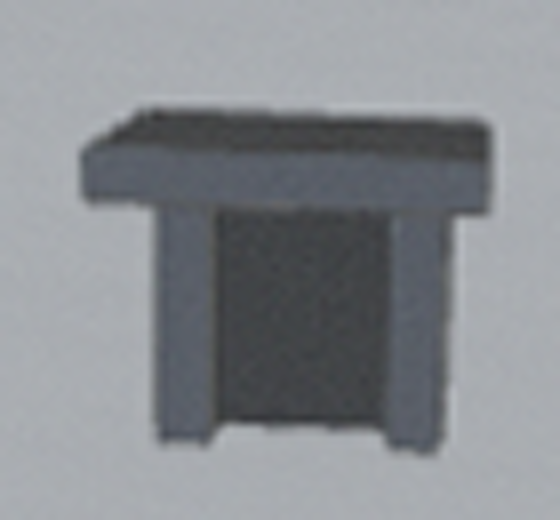

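The crop shows the dark back face above the lighter flange top. The top's back edge runs (82,150)–(490,158) and the cradle's front corners are at (155,442) and (440,453).

Run:
```python
import pickle
from h import *
i=pickle.load(open('w1.pkl','rb'))
for n,u,v,z in [('bL',82,150,.06),('bR',490,159,.06),('tfL',82,203,.06),('tfR',490,214,.06),('fL',155,442,.032),('fR',440,453,.032)]:
    print(n,np.round(ray(i,(u/8-.4+195,v/8-.4+120),z),4))
```

```text
bL [0.4699 0.0473 0.06  ]
bR [ 0.4767 -0.0072  0.06  ]
tfL [0.4628 0.0466 0.06  ]
tfR [ 0.4694 -0.0082  0.06  ]
fL [0.4242 0.0367 0.032 ]
fR [ 0.4287 -0.0064  0.032 ]
```

Call:
drive_tool:
  moves:
    - [[0.05, 0.15, -0.55], -0.07]
    - [[0.05, 0.15, -0.55], -0.07]
    - [[0.05, 0.15, -0.55], -0.07]
    - [[0.05, 0.15, -0.55], -0.07]
    - [[0.05, 0.15, -0.55], -0.07]
    - [[0, 0, -0.4], 0]
    - [[0, 0, -0.4], 0]
    - [[0, 0, -0.4], 0]
    - [[0, 0, -0.4], 0]
    - [[0, 0, -0.4], 0]
    - [[0, 0, -0.3], 0]
    - [[0, 0, -0.2], 0]
    - [[0, 0, -0.2], 0]
    - [[0, 0, -0.1], 0]
    - [[0, 0, 0], 0]
    - [[0, 0, 0], 0]

```text
t: 3.75
tool_pos: [0.4458, 0.0138, 0.0096]
eef_rot: [3.142, -0.001, 0.116]
contact_force: [-0.1, 0.5, -0.5]
opening: 0.064
finger_force: 0.0
```

Run:
```python
from cell import monitor,cams
import cv2,pickle
s=monitor.observe();print(s['t'],s['tool_pos'],s['eef_rot'],s['opening'],s['contact_force'])
i=cams.camera_info('wrist');im=cams.capture('wrist');pickle.dump(i,open('w2.pkl','wb'));cv2.imwrite('pics/w2.png',im)
cv2.imwrite('pics/w2b.png',cv2.resize(im,None,fx=1.5,fy=1.5))
```

```text
3.75 [0.44584528 0.01378289 0.00960291] [ 3.14151414e+00 -5.97448921e-04  1.16373386e-01] 0.06401821227981581 [-0.11883822  0.4978552  -0.51067568]
```

View pics/w2b.png

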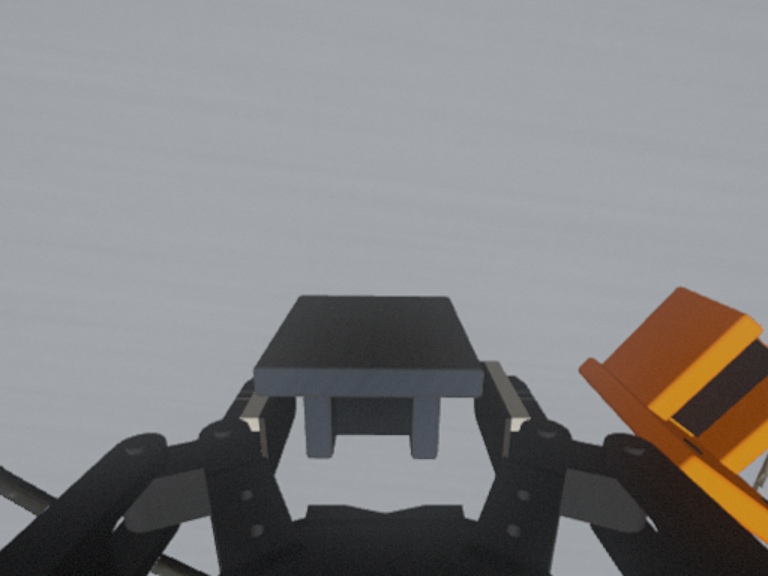

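The fingers straddle the cradle behind the flange. The cradle centre is at column 371 and the finger centre at 386, so I need to shift about 3 mm left. Then I lower 4 mm and close.

Call:
drive_tool:
  moves:
    - [[0, 0.07, -0.05], 0]
    - [[0, 0, -0.05], 0]
    - [[0, 0, 0], 0]

```text
t: 4.1
tool_pos: [0.4453, 0.0167, 0.0052]
eef_rot: [-3.142, 0.0, 0.117]
contact_force: [-0.1, -0.7, -0.8]
opening: 0.0639
finger_force: 0.0
```

Call:
drive_tool:
  moves:
    - [[0, 0, 0], 0]
    - [[0, 0, 0], 0]
    - [[0, 0, 0], 0]
    - [[0, 0, 0], 0]
    - [[0, 0, 0], 0]
    - [[0, 0, 0], 0]
    - [[0, 0, 0], 0]
    - [[0, 0, 0], 0]
  hand: 0
  force: 60

```text
t: 4.9
tool_pos: [0.4458, 0.0166, 0.0055]
eef_rot: [3.142, -0.001, 0.116]
contact_force: [-0.4, 1.3, 4.8]
opening: 0.043
finger_force: 62.4
```

Call:
drive_tool:
  moves:
    - [[0, 0, 0.3], 0]
    - [[0, 0, 0.7], 0]
    - [[0, 0, 0.8], 0]
    - [[0, 0, 0.8], 0]
    - [[0, 0, 0.8], 0]
    - [[0.3, -0.25, 0.4], -0.25]
    - [[0.4, -0.3, 0], -0.25]
    - [[0.4, -0.3, 0], -0.25]
    - [[0.4, -0.35, 0], -0.25]
    - [[0.4, -0.35, 0], -0.25]
    - [[0.4, -0.3, 0], -0.25]
    - [[0.3, -0.25, 0], -0.25]
    - [[0, 0, 0], 0]
    - [[0, 0, 0], 0]

```text
t: 6.3
tool_pos: [0.5487, -0.0673, 0.1568]
eef_rot: [-3.141, 0.002, -0.006]
contact_force: [-0.2, 0.1, -2.1]
opening: 0.043
finger_force: 61.9
```

Run:
```python
from cell import monitor,cams
import cv2,pickle
s=monitor.observe();print(s['t'],s['tool_pos'],s['eef_rot'],s['opening'],s['contact_force'])
i=cams.camera_info('wrist');im=cams.capture('wrist');pickle.dump(i,open('w3.pkl','wb'));cv2.imwrite('pics/w3.png',im)
cv2.imwrite('pics/w3b.png',cv2.resize(im,None,fx=1.5,fy=1.5))
```

```text
6.3 [ 0.54865272 -0.06733154  0.15680767] [-3.14107578e+00  1.90867152e-03 -6.20982615e-03] 0.04303527705754694 [-0.15496048  0.12768702 -2.08365404]
```

View pics/w3b.png

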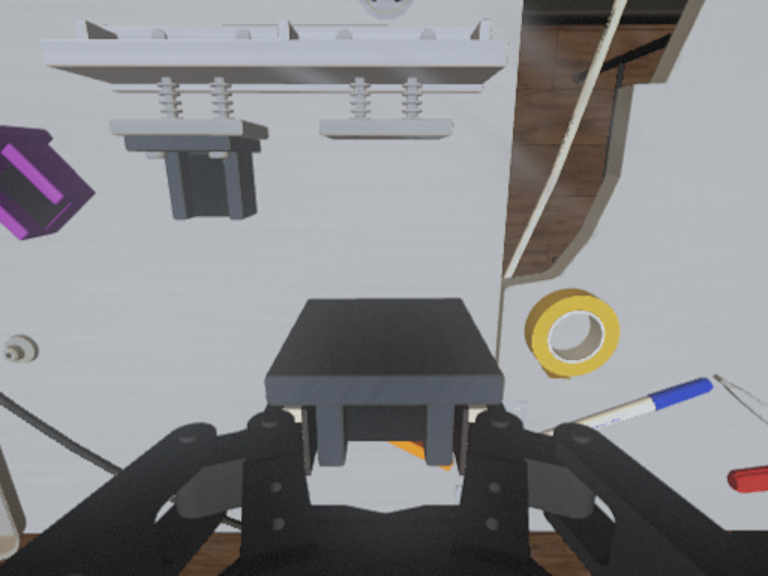

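The wrist view shows the free plate's top at (319–452, 119–137), the fence above it, and the bracket held square with its top back edge at (268,378)–(501,375). I'll get the edges numerically.

Run:
```python
import cv2
im=cv2.imread('pics/w3.png')
a=cv2.resize(im[20:100,205:310],None,fx=7,fy=7,interpolation=cv2.INTER_CUBIC)
cv2.imwrite('pics/c3.png',a)
b=cv2.resize(im[235:320,170:345],None,fx=4,fy=4,interpolation=cv2.INTER_CUBIC);cv2.imwrite('pics/c4.png',b)
```

```text
(no output)
```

View pics/c3.png

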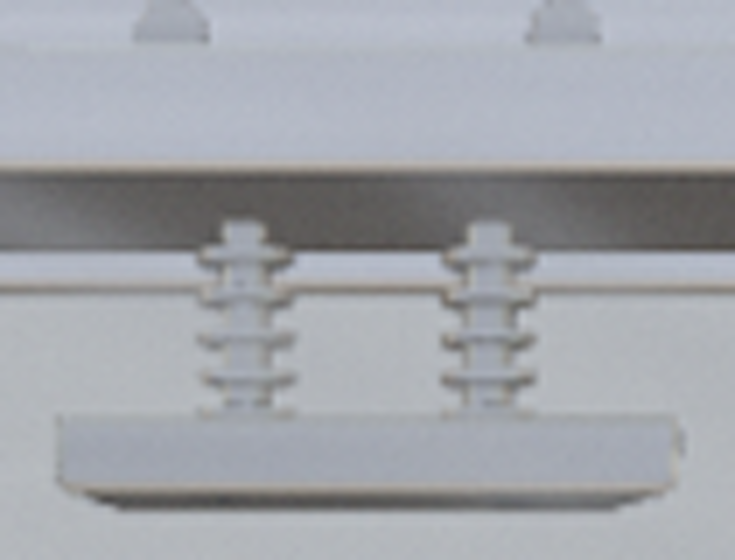

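View pics/c4.png

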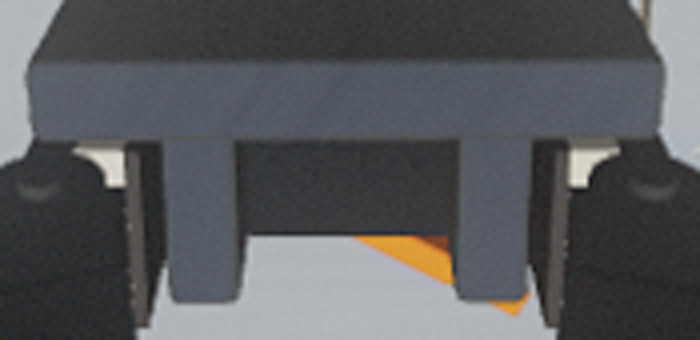

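The plate's front top edge runs (57,489)–(678,489) in its crop. The bracket's top back edge runs (30,64)–(662,62) in the other.

Run:
```python
import pickle,cv2
from h import *
i=pickle.load(open('w3.pkl','rb'))
f=lambda c,s,ox,oy,z:ray(i,((c[0]+.5)/s-.5+ox,(c[1]+.5)/s-.5+oy),z)
def pr(n,L,R):
    d=L-R;print(n,'mid',np.round((L+R)/2,4),'len',np.linalg.norm(d).round(4),'yaw',np.degrees(np.arctan2(-d[0],d[1])).round(2))
pr('plate',f((57,489),7,205,20,.059),f((678,489),7,205,20,.059))
pr('plateback',f((57,417),7,205,20,.059),f((678,417),7,205,20,.059))
pr('fence',f((0,167),7,205,20,.062),f((735,169),7,205,20,.062))
pr('fence full',ray(i,(45/1.5,66/1.5),.062),ray(i,(506/1.5,66.5/1.5),.062))
dz=.1568-.0055
pr('back',f((30,64),4,170,235,.06+dz),f((662,62),4,170,235,.06+dz))
pr('front',f((170,300),4,170,235,.032+dz),f((528,300),4,170,235,.032+dz))
```

```text
plate mid [ 0.6369 -0.069   0.059 ] len 0.0696 yaw -0.3
plateback mid [ 0.6443 -0.069   0.059 ] len 0.0689 yaw -0.3
fence mid [ 0.6686 -0.0691  0.062 ] len 0.0778 yaw -0.44
fence full mid [ 0.6685 -0.0148  0.062 ] len 0.2277 yaw -0.35
back mid [ 0.578  -0.0678  0.2113] len 0.0536 yaw -0.13
front mid [ 0.5311 -0.0679  0.1833] len 0.0431 yaw -0.35
```

Call:
drive_tool:
  moves:
    - [[0.15, 0, -0.4], 0]
    - [[0.15, -0.02, -0.6], 0]
    - [[0.15, 0, -0.6], 0]
    - [[0.15, 0, -0.6], 0]
    - [[0.15, 0, -0.6], 0]
    - [[0.1, 0, -0.4], 0]
    - [[0, 0, -0.25], 0]
    - [[0, 0, -0.15], 0]
    - [[0, 0, -0.05], 0]
    - [[0, 0, 0], 0]
    - [[0, 0, 0], 0]

```text
t: 7.45
tool_pos: [0.5842, -0.0684, 0.0124]
eef_rot: [3.141, -0.002, -0.006]
contact_force: [-0.5, 0.2, -2.6]
opening: 0.0431
finger_force: 61.9
```

Call:
drive_tool:
  moves:
    - [[0, 0, -0.05], 0]
    - [[0, 0, 0], 0]
    - [[0, 0, 0], 0]

```text
t: 7.75
tool_pos: [0.5836, -0.0683, 0.0096]
eef_rot: [3.142, -0.0, -0.006]
contact_force: [0.0, -0.7, -2.0]
opening: 0.0429
finger_force: 61.9
```

Call:
drive_tool:
  moves:
    - [[0, 0, -0.05], 0]
    - [[0, 0, 0], 0]
    - [[0, 0, 0], 0]

```text
t: 8.05
tool_pos: [0.5833, -0.0682, 0.0071]
eef_rot: [-3.142, 0.0, -0.006]
contact_force: [0.2, 0.7, -2.4]
opening: 0.0434
finger_force: 61.9
```

Call:
drive_tool:
  moves:
    - [[0, 0, -0.03], 0]
    - [[0, 0, 0], 0]
    - [[0, 0, 0], 0]

```text
t: 8.35
tool_pos: [0.5834, -0.0682, 0.006]
eef_rot: [-3.142, 0.0, -0.006]
contact_force: [-0.4, -0.1, -1.8]
opening: 0.0429
finger_force: 61.9
```

Call:
drive_tool:
  moves:
    - [[0, 0, -0.02], 0]
    - [[0, 0, 0], 0]
    - [[0, 0, 0], 0]

```text
t: 8.65
tool_pos: [0.5836, -0.0682, 0.0056]
eef_rot: [3.142, -0.0, -0.006]
contact_force: [0.1, -0.6, 1.6]
opening: 0.0428
finger_force: 62.2
```

Call:
drive_tool:
  moves:
    - [[0, 0, -0.02], 0]
    - [[0, 0, 0], 0]
    - [[0, 0, 0], 0]

```text
t: 8.95
tool_pos: [0.5836, -0.0683, 0.0056]
eef_rot: [3.142, -0.0, -0.006]
contact_force: [-4.0, -0.4, 7.0]
opening: 0.0427
finger_force: 63.1
```

Call:
drive_tool:
  moves:
    - [[0, 0, 0.02], 0]
    - [[0.05, 0, 0], 0]
    - [[0.05, 0, 0], 0]
    - [[0.05, 0, 0], 0]
    - [[0.05, 0, 0], 0]
    - [[0.05, 0, 0], 0]
    - [[0.05, 0, 0], 0]
    - [[0.05, 0, 0], 0]
    - [[0.05, 0, 0], 0]
    - [[0.05, 0, 0], 0]
    - [[0, 0, 0], 0]
    - [[0, 0, 0], 0]

```text
t: 10.15
tool_pos: [0.6017, -0.0683, 0.0056]
eef_rot: [3.142, -0.0, -0.006]
contact_force: [-2.7, -0.3, 5.0]
opening: 0.0432
finger_force: 62.6
```

Call:
drive_tool:
  moves:
    - [[0.05, 0, 0], 0]
    - [[0.05, 0, 0], 0]
    - [[0.05, 0, 0], 0]
    - [[0.05, 0, 0], 0]
    - [[0, 0, 0], 0]
    - [[0, 0, 0], 0]

```text
t: 10.75
tool_pos: [0.609, -0.0683, 0.0056]
eef_rot: [-3.142, 0.001, -0.006]
contact_force: [-4.4, 0.3, 6.1]
opening: 0.0429
finger_force: 62.9
```

Call:
drive_tool:
  moves:
    - [[0.03, 0, 0.01], 0]
    - [[0.04, 0, 0], 0]
    - [[0.04, 0, 0], 0]
    - [[0.04, 0, 0], 0]
    - [[0, 0, 0], 0]
    - [[0, 0, 0], 0]

```text
t: 11.35
tool_pos: [0.6132, -0.0683, 0.0056]
eef_rot: [-3.141, 0.005, -0.006]
contact_force: [-9.0, -1.1, 9.7]
opening: 0.0429
finger_force: 63.2
```

Run:
```python
from cell import monitor,cams
import cv2,pickle
s=monitor.observe();print(s['t'],s['tool_pos'],s['eef_rot'],s['contact_force'])
for n in('wrist','top'):
    i=cams.camera_info(n);im=cams.capture(n);pickle.dump(i,open(n+'4.pkl','wb'));cv2.imwrite(f'pics/{n}4.png',im)
w=cv2.imread('pics/wrist4.png');t=cv2.imread('pics/top4.png')
s=monitor.observe();print(s['contact_force'])
cv2.imwrite('pics/w4.png',cv2.resize(w[30:350],(800,500)))
```

```text
11.35 [ 0.61319808 -0.06827087  0.00562702] [-3.14138759  0.00459424 -0.00610701] [-8.97759773 -1.06098275  9.7113092 ]
[-8.99975568  0.31936486  9.06994988]
```

View pics/w4.png

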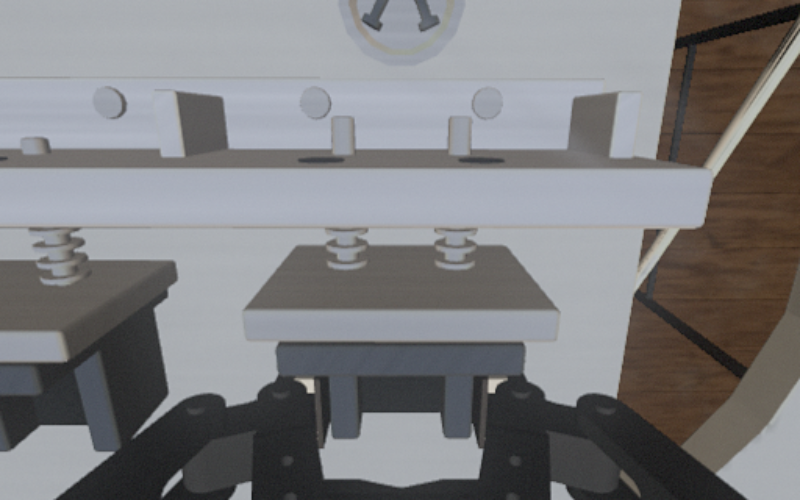

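The plate is being pushed squarely: the bracket's flange (278–524) is centred on the plate (245–556) in this view. The vertical load is higher than needed, so I'll ease it off and measure the sink numerically.

Call:
drive_tool:
  moves:
    - [[0, 0, 0.02], 0]
    - [[0.03, 0, 0], 0]
    - [[0.03, 0, 0], 0]
    - [[0, 0, 0], 0]
    - [[0, 0, 0], 0]

```text
t: 11.95
tool_pos: [0.6149, -0.0683, 0.0057]
eef_rot: [-3.141, 0.006, -0.006]
contact_force: [-8.6, -1.2, 7.7]
opening: 0.0431
finger_force: 62.9
```

Run:
```python
from cell import monitor,cams
import cv2
from h import *
s=monitor.observe();print(s['t'],s['tool_pos'],s['eef_rot'],s['contact_force'])
i=cams.camera_info('wrist');im=cams.capture('wrist');g=cv2.cvtColor(im,cv2.COLOR_BGR2GRAY)
for c in (200,256,310):
    print(c,g[150:270,c-1:c+2].mean(1).astype(int).tolist())
for v in (155,160,200,205,215,220,225,230,240,245,250,255):print(v,np.round([ray(i,(256,v),z)[0] for z in (.062,.059,.06)],4))
```

```text
11.95 [ 0.61486344 -0.0682557   0.00565685] [-3.1412885   0.00594904 -0.0061926 ] [-8.57911492 -1.1679897   7.69162503]
200 [174, 175, 174, 175, 175, 175, 176, 175, 175, 176, 176, 177, 177, 179, 177, 177, 178, 178, 178, 179, 178, 178, 178, 177, 177, 176, 174, 176, 172, 168, 176, 156, 165, 177, 175, 177, 156, 114, 100, 99, 101, 101, 100, 100, 99, 100, 100, 102, 100, 98, 99, 97, 98, 97, 99, 100, 98, 94, 96, 100, 97, 99, 99, 97, 99, 98, 97, 97, 98, 99, 96, 96, 97, 98, 97, 97, 95, 104, 129, 155, 160, 160, 160, 158, 159, 157, 156, 155, 156, 155, 155, 155, 155, 156, 155, 155, 156, 156, 126, 78, 60, 76, 88, 91, 90, 87, 90, 88, 89, 88, 89, 88, 88, 87, 87, 86, 88, 88, 88, 85]
256 [176, 175, 175, 175, 174, 175, 175, 174, 175, 175, 176, 175, 176, 177, 179, 177, 177, 177, 179, 178, 177, 177, 177, 177, 176, 175, 174, 174, 173, 169, 167, 148, 165, 175, 175, 176, 155, 115, 99, 97, 98, 98, 99, 97, 98, 97, 98, 101, 100, 99, 97, 98, 98, 99, 98, 100, 98, 97, 97, 96, 96, 97, 98, 97, 99, 98, 96, 96, 98, 95, 95, 96, 96, 95, 96, 94, 94, 102, 126, 153, 161, 160, 160, 159, 157, 158, 156, 156, 156, 155, 154, 
[... 300 characters left out ...]
75, 178, 156, 114, 98, 100, 97, 99, 100, 97, 100, 99, 99, 99, 99, 98, 101, 98, 98, 100, 100, 101, 98, 98, 97, 98, 97, 99, 99, 99, 101, 99, 98, 100, 98, 97, 97, 99, 98, 98, 97, 98, 97, 99, 124, 153, 160, 160, 161, 160, 159, 158, 158, 158, 158, 157, 157, 157, 158, 158, 157, 157, 157, 156, 141, 91, 64, 81, 87, 91, 89, 88, 86, 87, 87, 88, 87, 87, 89, 86, 87, 88, 88, 89, 88, 86]
155 [0.6772 0.6767 0.6769]
160 [0.6757 0.6751 0.6753]
200 [0.6631 0.6621 0.6624]
205 [0.6614 0.6604 0.6607]
215 [0.658  0.6569 0.6573]
220 [0.6563 0.6551 0.6555]
225 [0.6546 0.6533 0.6537]
230 [0.6528 0.6515 0.6519]
240 [0.6493 0.6478 0.6483]
245 [0.6475 0.6459 0.6464]
250 [0.6456 0.644  0.6445]
255 [0.6438 0.6421 0.6426]
```

The plate has sunk about 7.3 mm by the image and 7.2 mm by TCP travel. About 5 mm more is needed.

Call:
drive_tool:
  moves:
    - [[0.03, 0, 0.01], 0]
    - [[0.03, 0, 0.01], 0]
    - [[0.03, 0, 0], 0]
    - [[0.03, 0, 0], 0]
    - [[0, 0, 0], 0]
    - [[0, 0, 0], 0]

```text
t: 12.6
tool_pos: [0.6183, -0.0683, 0.0056]
eef_rot: [-3.141, 0.009, -0.006]
contact_force: [-10.5, -2.2, 5.6]
opening: 0.0427
finger_force: 62.8
```

Call:
drive_tool:
  moves:
    - [[0.03, 0, 0.01], 0]
    - [[0.03, 0, 0], 0]
    - [[0, 0, 0], 0]
    - [[0, 0, 0], 0]
    - [[0, 0, 0], 0]

```text
t: 13.1
tool_pos: [0.62, -0.0683, 0.0057]
eef_rot: [-3.141, 0.01, -0.007]
contact_force: [-12.0, -1.3, 5.2]
opening: 0.043
finger_force: 62.7
```

Run:
```python
from cell import monitor,cams
import cv2
from h import *
s=monitor.observe();print(s['t'],s['tool_pos'],s['eef_rot'],s['contact_force'])
i=cams.camera_info('wrist');im=cams.capture('wrist');g=cv2.cvtColor(im,cv2.COLOR_BGR2GRAY)
for c in (190,256,320):
    p=g[:,c-1:c+2].mean(1)
    print(c,p[170:190].astype(int).tolist(),p[208:265].astype(int).tolist())
for v in (180,181,182,244,246,248,250):print(v,np.round([ray(i,(256,v),z)[0] for z in (.062,.059,.06)],4))
for v in (243,254): print(v,g[v,140:372].tolist())
print(np.round([ray(i,(u,v),z)[1] for u,v,z in((157,243,.059),(356,243,.059),(178,256,.06),(335,256,.06))],4))
```

```text
13.1 [ 0.62001564 -0.06826309  0.00568514] [-3.14102683  0.00994469 -0.00653745] [-12.01775833  -1.32492845   5.15287561]
190 [173, 174, 175, 175, 175, 176, 176, 175, 176, 177, 178, 177, 177, 178, 178, 178, 178, 179, 178, 177] [98, 100, 100, 99, 100, 101, 103, 102, 100, 98, 100, 99, 98, 98, 99, 100, 100, 99, 99, 96, 115, 142, 158, 162, 161, 161, 158, 158, 158, 158, 156, 156, 155, 155, 155, 156, 156, 157, 156, 157, 155, 109, 60, 73, 86, 90, 90, 91, 89, 90, 89, 91, 90, 90, 90, 91, 91]
256 [175, 175, 174, 174, 173, 175, 174, 175, 176, 176, 177, 177, 176, 176, 177, 178, 177, 176, 177, 178] [97, 97, 97, 98, 100, 97, 99, 101, 97, 99, 99, 97, 96, 98, 96, 99, 96, 96, 96, 94, 111, 138, 156, 160, 161, 160, 160, 159, 156, 157, 156, 157, 156, 157, 155, 156, 156, 157, 156, 155, 156, 107, 59, 71, 85, 86, 85, 85, 87, 87, 85, 87, 87, 87, 86, 86, 88]
320 [175, 174, 175, 174, 174, 174, 174, 176, 176, 175, 177, 177, 177, 177, 176, 177, 176, 176, 177, 177] [100, 100, 99, 99, 100, 100, 101, 101, 100, 101, 100, 99, 99, 99, 100, 98, 99, 99, 100, 98, 111, 138, 157, 163, 161, 161, 161, 160, 159, 160, 160, 15
[... 1806 characters left out ...]
8, 90, 90, 87, 92, 88, 84, 91, 88, 90, 90, 88, 89, 90, 90, 90, 90, 89, 90, 90, 89, 88, 87, 86, 87, 88, 89, 88, 90, 89, 89, 90, 90, 88, 90, 88, 88, 91, 89, 86, 88, 88, 84, 85, 83, 86, 87, 85, 90, 89, 89, 89, 89, 87, 88, 87, 89, 89, 86, 88, 87, 88, 89, 87, 88, 89, 88, 89, 89, 87, 87, 85, 85, 86, 92, 90, 91, 89, 88, 89, 88, 87, 88, 85, 88, 87, 92, 89, 88, 90, 90, 92, 90, 90, 92, 90, 88, 90, 90, 86, 88, 91, 91, 91, 88, 90, 92, 91, 89, 91, 91, 89, 92, 90, 92, 90, 88, 89, 92, 91, 89, 88, 125, 177, 175, 175, 174, 173, 175, 174, 176, 175, 174, 175, 175, 174, 176, 174, 175, 174, 175, 175, 174, 176, 174, 175, 176, 176, 174, 176, 175, 176, 175, 173, 175, 175, 175, 175]
[-0.0351 -0.1027 -0.0421 -0.0957]
```

The bracket and plate are centred together (both at y ≈ −0.069). The edges are parallel and the sink is about 12.3–12.9 mm. The push is steady, so I'm handing in.

```bash
python3 -c "
from cell import r
print(r.sign_off())"
```

```text
the job is handed in; nothing more can be done
None
```

I handed in the job with the loose bracket still gripped and pressed square and centred on the free right-hand plate. The plate is sunk about 12.5 mm, which is about 10 N on its spring; the wrist reads about 12 N, probably with some table friction in it.

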